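Set the resonator posts in their filter housings

TASK

Pick out the four round aluminium posts and stand one in each open blue housing, matched by size: the slimmest post in the smallest housing, and so on up to the thickest post in the largest housing. Each must stand upright on the housing floor over the screw hole in the middle; set them down gently rather than dropping them. Leave the finned heat sink and the square block where they lie.

Things in the scene. Friction and masses are not known exactly. Their poses are not given: they have to be found in the camera images.
- post_slim: the slimmest of four round resonator posts: upright plain aluminium cylinder 20 mm in diameter, 50 mm tall in all, on a round foot 28 mm in diameter and 4 mm thick (part of the 50 mm), dark bore in the top; loose, 45 g give or take 30 percent. Origin: centre of its underside, z up along its axis.
- post_small: the second-slimmest of four round resonator posts: upright plain aluminium cylinder 30 mm in diameter, 50 mm tall in all, on a round foot 38 mm in diameter and 4 mm thick (part of the 50 mm), dark bore in the top; loose, 80 g give or take 30 percent. Origin: centre of its underside, z up along its axis.
- post_medium: the second-thickest of four round resonator posts: upright plain aluminium cylinder 40 mm in diameter, 50 mm tall in all, on a round foot 48 mm in diameter and 4 mm thick (part of the 50 mm), dark bore in the top; loose, 120 g give or take 30 percent. Origin: centre of its underside, z up along its axis.
- post_large: the thickest of four round resonator posts: upright plain aluminium cylinder 50 mm in diameter, 50 mm tall in all, on a round foot 58 mm in diameter and 4 mm thick (part of the 50 mm), dark bore in the top; loose, 170 g give or take 30 percent. Origin: centre of its underside, z up along its axis.
- housing_slim: the smallest of four fixed blue square open-topped housings: 64 x 64 mm outside, 20 mm high, walls and floor 4 mm thick, a 9 mm boss in each inner corner, 19 mm high, a small dark screw hole (flat) in mid floor, two steel sockets standing out 14 mm from its +x face. Origin: centre of its underside, 4 mm below the inner floor at the screw hole; x, y along its sides.
- housing_small: the second-smallest of four fixed blue square open-topped housings: 80 x 80 mm outside, 20 mm high, walls and floor 4 mm thick, a 9 mm boss in each inner corner, 19 mm high, a small dark screw hole (flat) in mid floor, two steel sockets standing out 14 mm from its +x face. Origin: centre of its underside, 4 mm below the inner floor at the screw hole; x, y along its sides.
- housing_medium: the second-largest of four fixed blue square open-topped housings: 96 x 96 mm outside, 20 mm high, walls and floor 4 mm thick, a 9 mm boss in each inner corner, 19 mm high, a small dark screw hole (flat) in mid floor, two steel sockets standing out 14 mm from its +x face. Origin: centre of its underside, 4 mm below the inner floor at the screw hole; x, y along its sides.
- housing_large: the largest of four fixed blue square open-topped housings: 112 x 112 mm outside, 20 mm high, walls and floor 4 mm thick, a 9 mm boss in each inner corner, 19 mm high, a small dark screw hole (flat) in mid floor, two steel sockets standing out 14 mm from its +x face. Origin: centre of its underside, 4 mm below the inner floor at the screw hole; x, y along its sides.
- heat_sink: loose aluminium heat sink, 40 x 40 mm, 26 mm high, six upright fins; not a post, to be left alone. Origin: centre of its underside.
- square_block: loose plain square aluminium block, 36 x 36 mm, 30 mm high; not a post, to be left alone. Origin: centre of its underside.

How it is judged:
At the end, for the whole second after the job is handed in: Each post stands in the housing of its own size rank: axis within 12 mm of the housing's centre, underside 1 to 8 mm above the housing's underside, tilt under 0.1 rad, at rest (under 0.02 m/s); heat sink and square block within 30 mm of their starts (horizontal distance between post_slim and housing_slim below 0.012 m and z of post_slim in the frame of housing_slim between 0.001 and 0.008 m and angle between each of post_slim, post_small, post_medium, post_large's own z axis and vertical below 0.1 rad and linear speed of each of post_slim, post_small, post_medium, post_large below 0.02 m/s and horizontal distance between post_small and housing_small below 0.012 m and z of post_small in the frame of housing_small between 0.001 and 0.008 m and horizontal distance between post_medium and housing_medium below 0.012 m and z of post_medium in the frame of housing_medium between 0.001 and 0.008 m and horizontal distance between post_large and housing_large below 0.012 m and z of post_large in the frame of housing_large between 0.001 and 0.008 m and distance of each of heat_sink, square_block from where it was at the start of the episode below 0.03 m); the robot touches nothing.
It fails at once if a post is dropped or thrown (falls freely from more than about 25 mm) ((linear speed of post_slim above 0.7 m/s and contact force between the fingers and post_slim below 0.05 N) or (linear speed of post_small above 0.7 m/s and contact force between the fingers and post_small below 0.05 N) or (linear speed of post_medium above 0.7 m/s and contact force between the fingers and post_medium below 0.05 N) or (linear speed of post_large above 0.7 m/s and contact force between the fingers and post_large below 0.05 N)).
It fails at once if the heat sink is moved from its place by more than 30 mm (distance of heat_sink from where it was at the start of the episode above 0.03 m).
It fails at once if the square block is moved from its place by more than 30 mm (distance of square_block from where it was at the start of the episode above 0.03 m).
It also fails if it takes over 83 s, if anything falls off the work surface, if the arm or the gripper's body presses on something with over 40 N, if the wrist force passes 120 N, or if a joint passes its speed limit or range.

ROBOT

A 6-joint arm with a two-finger parallel gripper is mounted at the origin on the work surface. World frame = base frame: x ahead of the robot, y to its left, z up, the work surface at z = 0. Lengths are in m, angles in rad, forces in N, time in s.
With the tool pointing down it reaches from about 0.425 to 0.95 m from the base axis. Payload 3.5 kg.
Tool frame: the origin (TCP) lies at the very end of the fingers, on their centre line; the grasp point (between the pads) lies 19 mm behind it; z points along the fingers, y is the line along which they close (so a half turn about z gives the same grasp; the last joint's range is limited). The gripper opens to 85 mm and grips with 20 to 120 N. Pads are 22 mm wide; open, the fingers measure 114 mm over their backs; the gripper's body (76 mm by 85 mm) begins 54 mm behind the grasp point. The pads swing forward as they close: fully open they stand 13 mm farther back than shut.
Start: joints at [-1.372, 0.286, 1.577, -0, 1.279, -0.15], TCP at [0.231, -0.634, 0.231] pointing down, gripper open.
Joint ranges: [-2.77, 2.77], [-0.9, 2.22], [0.21, 2.48], [-1.53, 4.67], [0.24, 2.81], [-2.84, 2.84]. Speed limits (rad/s): [2.79, 2.79, 3.14, 3.14, 3.14, 3.14].

INTERFACE

Orientations are given as a unit quaternion [x, y, z, w].
In Python, from plant import ctrl gives the robot as it stands.
- The arm moves only by the tool creep_tool, called after "Call:" as name(argument=value, ...) on one line, values as JSON. Schema: {"type":"object","properties":{"rows":{"type":"array","items":{"type":"number"},"minItems":7,"maxItems":70},"grip_force":{"type":"number"},"only":{"type":"string"},"quiet":{"type":"boolean"},"lines":{"type":"string"}},"required":["rows"],"additionalProperties":false}. rows is one flat list of numbers that holds 1 to 10 rows one after another, with no inner brackets; each row has 7 numbers: dx, dy, dz in parts of the range, where 1.0 means 60 cm, then a rotation vector rx, ry, rz in a scale on which 1.0 is 4 rad, then the opening from 0.0 (shut) to 1.0 (fully open); each row is the pose to reach, as a shift and turn from the pose commanded when the call began, along the tool's axes at that moment; what a row does not reach only later rows make up. A row lasts 1/8 s, in which the tool goes at most 0.0625 m and 0.188 rad, less where a joint would pass 70% of its speed; a pose out of reach is approached as far as the arm can. The fingers move at their own pace and stop on an object; grip_force is the grip in N (left out, the last holds). Time passes only in rows, so rows that do not move let the fingers close. The tool returns the time, the measured TCP pose, the force, the opening and the grip force at its end. only (a regular expression) keeps the lines of the reply that match it, lines (a string "A,B") keeps lines A to B, and quiet returns only ok. Shift and turn numbers lie between -1 and 1, and a call with a number outside is refused. Input that does not fit is refused with a message, and nothing moves.
- ctrl.get_state(): the state, without advancing time (a new reading comes with each control period).
- ctrl.read_camera(name): name is "scene" or "side" or "wrist"; returns a dict with "pixels" (480x640x3 uint8, red, green, blue), "camera_matrix" (3x3 intrinsics, pixels), "xyz" and "orientation" of the camera in the world. Camera axes: x right, y down, z forward; pixel columns grow to the right and rows downward; lengths in m; the calibration is good to about 2 mm. A picture is of the moment at which its call begins. There is no depth.
- ctrl.sign_off(): hands the job in; it is judged then, once.
The state is a dict: "time": time; "qpos": joint angles; "dq": joint speeds; "joint_efforts": joint torques, N m; "eef_pos": TCP position; "tcp_rot": TCP orientation; "contact_force": force on the tool from outside, world axes, zero at the start; "wrist_torque": the same for the moment, N m; "opening": opening from 0.0 (shut) to 1.0 (fully open); "finger_force": force on a finger pad.
Only numpy, scipy, OpenCV 4.12 (cv2) and the standard library are available. Lean on these libraries where they do the work, as an engineer would, in place of code of your own. Each camera call takes 0.05 s, during which the arm holds its last target. There are 200 camera calls.

## Working session

There is one attempt and no reset: what is moved stays moved. The work goes in short steps, Python scripts to look and compute and a tool call to move; the robot and the scene stay as the last step left them, time stands still between calls to the robot, and variables do not carry over. Pictures are saved under pics/ and viewed, at most 14 in all, crops included, and the job is handed in when it is done.

```bash
ls; mkdir -p pics; python3 - <<'E'
from plant import ctrl
import cv2
for n in ("scene","side","wrist"):
    r=ctrl.read_camera(n); cv2.imwrite(f"pics/{n}0.png",r["pixels"][:,:,::-1]); print(n,r["camera_matrix"],r["xyz"],r["orientation"])
s=ctrl.get_state(); print(s)
E
```

```text
pics
plant.py
scene [[519.59574594   0.         315.8691072 ]
 [  0.         519.59574594 235.17012727]
 [  0.           0.           1.        ]] [ 1.38377405 -0.22406736  0.76747252] [ 0.70265586  0.56760991 -0.25975907 -0.34149518]
side [[433.40645405   0.         321.83952565]
 [  0.         433.40645405 239.0344636 ]
 [  0.           0.           1.        ]] [0.33436891 0.51111368 0.53756686] [-0.16583203  0.89408026 -0.40862843  0.07837753]
wrist [[371.8853138    0.         320.69618906]
 [  0.         371.8853138  239.6995555 ]
 [  0.           0.           1.        ]] [ 0.29932691 -0.60885712  0.37202176] [ 0.81079693 -0.56732948 -0.08348236  0.11737242]
{'time': 0.15, 'qpos': array([-1.37202272e+00,  2.87002019e-01,  1.57785739e+00,  8.45866620e-06,
        1.27859464e+00, -1.50027360e-01]), 'dq': array([ 0.00060061, -0.00272001, -0.00426242,  0.00024278,  0.00136432,
        0.0008414 ]), 'joint_efforts': array([ 2.99223002e-04, -4.06605291e+01, -2.93140483e+01, -1.87456217e-04,
        3.98646589e-03, -3.59791727e-06]), 'eef_pos': array([ 0.23060487, -0.63383741,  0.23022933]), 'tcp_rot': array([ 9.84830528e-01,  1.73516466e-01, -1.86340459e-05, -9.30520168e-04]), 'contact_force': array([ 0.17783602,  0.4159146 , -0.51071789]), 'wrist_torque': array([ 0.09712448,  0.10328407, -0.03628877]), 'finger_force': 0.0, 'opening': 0.9967307313444083}
```

View pics/scene0.png

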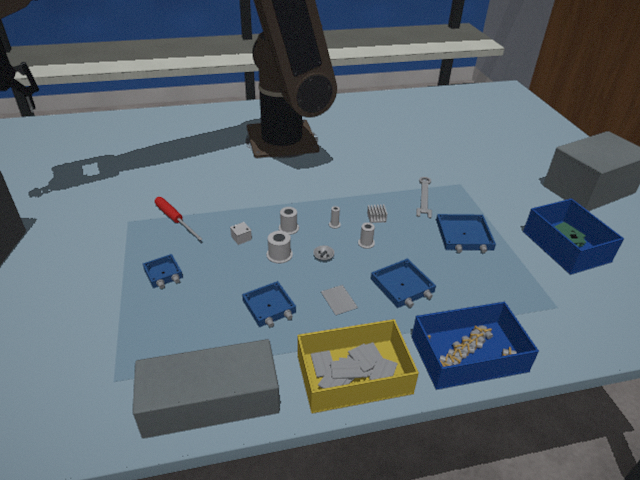

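View pics/side0.png

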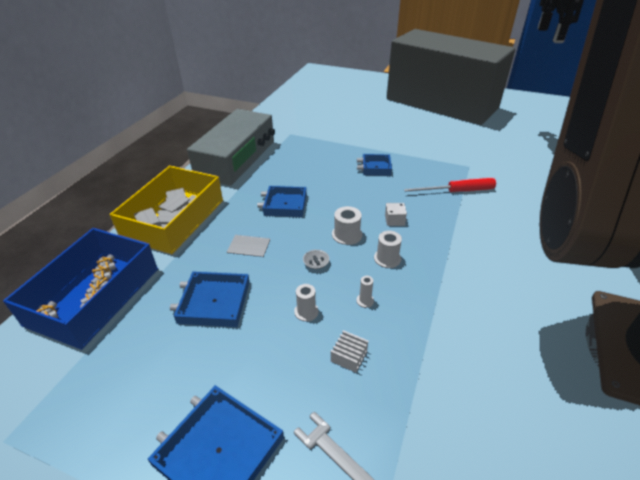

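Scene: large post about (279,245), medium (289,219), slim (335,216), small (368,234). Housings from slim to large: (163,270), (269,303), (403,282), (466,232). I'll enlarge these for precise pixels.

```bash
python3 - <<'E'
import cv2
a=cv2.imread("pics/scene0.png"); b=cv2.imread("pics/side0.png")
def c(im,x,y,w,h,k,n):
    o=cv2.resize(im[y:y+h,x:x+w],None,fx=k,fy=k,interpolation=cv2.INTER_CUBIC)
    for i in range(0,w,20): cv2.putText(o,str(x+i),(i*k,10),0,.35,(0,255,255)); o[::8,i*k]=(0,255,255)
    for j in range(0,h,20): cv2.putText(o,str(y+j),(0,j*k+4),0,.35,(0,255,255)); o[j*k,::8]=(0,255,255)
    cv2.imwrite(f"pics/{n}.png",o)
c(a,140,195,200,140,4,"c1"); c(a,320,195,180,120,4,"c2"); c(b,160,200,260,200,3,"c3")
E
```

```text
(no output)
```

View pics/c1.png

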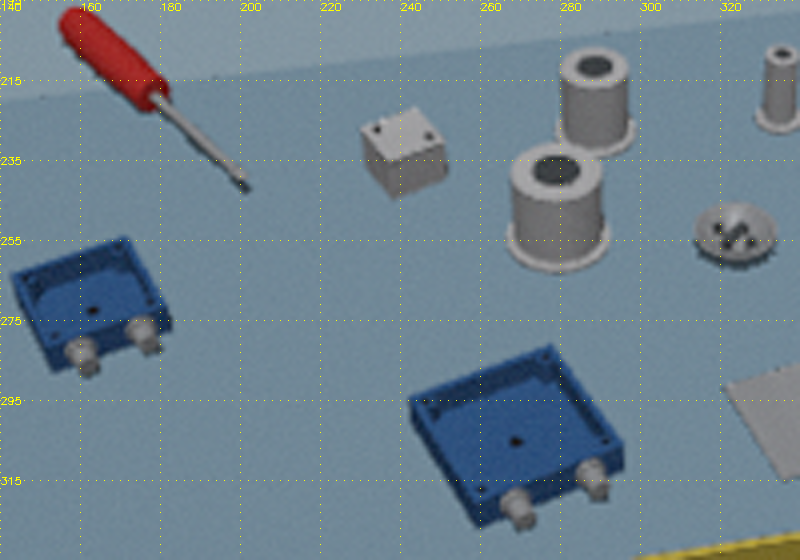

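View pics/c2.png

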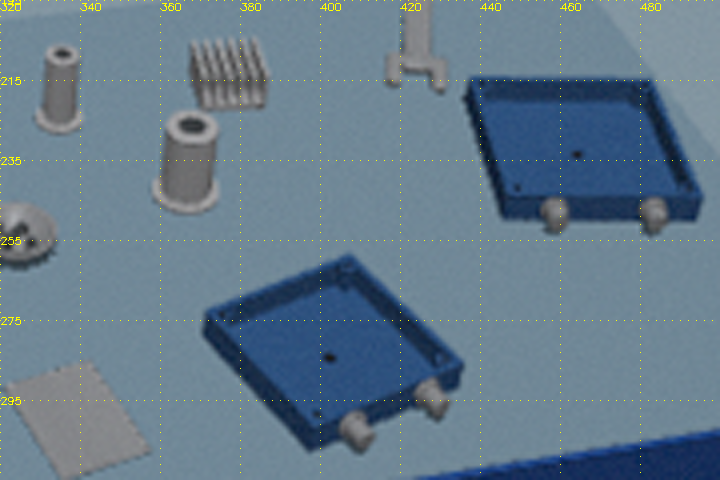

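View pics/c3.png

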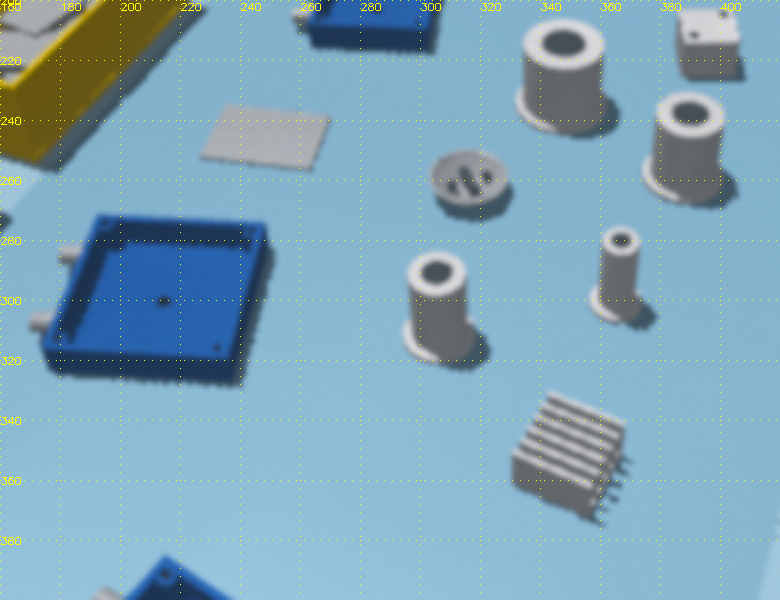

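Positions in full-image pixels. The large and medium posts stand close together, and the small grate disc beside them is clutter. Next I triangulate with the known heights.

```bash
cat > h.py <<'E'
import numpy as np
from scipy.spatial.transform import Rotation as R
from plant import ctrl
CAL={}
def ray(r,uv,z):
    d=R.from_quat(r["orientation"]).as_matrix()@np.linalg.inv(r["camera_matrix"])@np.array([*uv,1.])
    p=np.array(r["xyz"]); return p+d*(z-p[2])/d[2]
def go(x,y,z):
    "shift to world x,y,z in tool axes"
    s=ctrl.get_state(); return np.round(R.from_quat(s["tcp_rot"]).inv().apply(np.array([x,y,z])-s["eef_pos"]),4)
E
python3 - <<'E'
from h import *
a,b=ctrl.read_camera("scene"),ctrl.read_camera("side")
P={"Pslim":((335.5,208.5),(367,280),.05),"Psmall":((367.75,226.5),(305.7,290.7),.05),"Pmed":((288.75,211.5),(390,237.7),.05),"Plarge":((279,237.5),(348,214.3),.05),
"Hslim":((163.25,272.5),(377,165),.004),"Hsmall":((269,305.25),(285,205),.004),"Hmed":((402.5,284.25),(214.7,300.3),.004),"Hlarge":((464.25,233.5),(219,449),.004),
"sink":((377,208),(350,341),.026),"block":((241,229),(396,208),.03)}
for k,(u,v,z) in P.items():
    p,q=ray(a,u,z),ray(b,v,z); m=(p+q)/2; print(k,p[:2].round(4),q[:2].round(4),m[:2].round(4),"r",np.hypot(*m[:2]).round(3))
print(ctrl.get_state()["eef_pos"], R.from_quat(ctrl.get_state()["tcp_rot"]).as_matrix().round(3))
E
```

```text
Pslim [0.4418 0.0528] [0.4395 0.0513] [0.4406 0.052 ] r 0.444
Psmall [0.5216 0.1069] [0.5197 0.1057] [0.5206 0.1063] r 0.531
Pmed [ 0.4325 -0.0564] [ 0.4313 -0.0595] [ 0.4319 -0.058 ] r 0.436
Plarge [ 0.5213 -0.0942] [ 0.5201 -0.0966] [ 0.5207 -0.0954] r 0.529
Hslim [ 0.5336 -0.3453] [ 0.5342 -0.3577] [ 0.5339 -0.3515] r 0.639
Hsmall [ 0.6714 -0.1408] [ 0.6696 -0.1375] [ 0.6705 -0.1391] r 0.685
Hmed [0.6681 0.1418] [0.6669 0.1394] [0.6675 0.1406] r 0.682
Hlarge [0.5359 0.3445] [0.5356 0.342 ] [0.5358 0.3432] r 0.636
sink [0.4275 0.1616] [0.433  0.1518] [0.4302 0.1567] r 0.458
block [ 0.4507 -0.1699] [ 0.4466 -0.1738] [ 0.4486 -0.1719] r 0.48
[ 0.23066477 -0.6340242   0.2306283 ] [[ 0.94   0.342 -0.   ]
 [ 0.342 -0.94   0.001]
 [ 0.    -0.001 -1.   ]]
```

```bash
python3 -c "
from h import *
print(go(.5207,-.0954,.12))"
```

```text
[ 0.4566 -0.4069  0.1112]
```

Careful with the scale: shifts go in shares of 60 cm and turns go in shares of 4 rad. That gives: 0.457 m / 0.6 = 0.7617, -0.407 m / 0.6 = -0.6783.

Call:
creep_tool(rows=[0.7617,-0.6783,0,0,0,0,1,0.7617,-0.6783,0,0,0,0,1,0.7617,-0.6783,0,0,0,0,1,0.7617,-0.6783,0,0,0,0,1,0.7617,-0.6783,0,0,0,0,1,0.7617,-0.6783,0,0,0,0,1,0.7617,-0.6783,0,0,0,0,1,0.7617,-0.6783,0,0,0,0,1,0.7617,-0.6783,0,0,0,0,1,0.7617,-0.6783,0.185,0,0,0,1], grip_force=60)

```text
time: 1.5
eef_pos: [0.5146, -0.1156, 0.1794]
tcp_rot: [0.985, 0.175, 0.006, 0.004]
contact_force: [-0.2, -0.9, -1.0]
opening: 1.001
finger_force: 0.0
```

```bash
python3 -c "
from h import *
import cv2
print(go(.5207,-.0954,.012)); cv2.imwrite('pics/w1.png',ctrl.read_camera('wrist')['pixels'][:,:,::-1])"
```

```text
[ 0.011  -0.0184  0.1674]
```

View pics/w1.png

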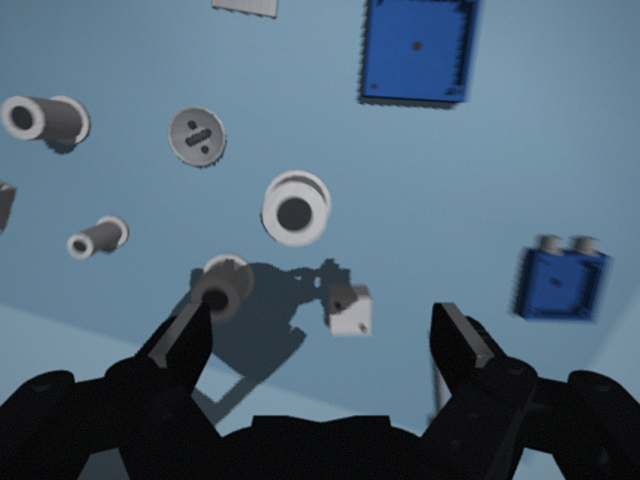

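The wrist view shows the large post top at (296,212), clear of its neighbours. I'll let the arm settle and then check the position against this camera.

In the tool's units: 0.04 m / 0.6 = 0.0667.

Call:
creep_tool(rows=[0,0,0.0667,0,0,0,1,0,0,0.0667,0,0,0,1,0,0,0.0667,0,0,0,1])

```text
time: 1.92
eef_pos: [0.5103, -0.1175, 0.1357]
tcp_rot: [0.985, 0.173, 0.001, 0.0]
contact_force: [0.4, -0.3, -0.7]
opening: 1.0
finger_force: 0.0
```

```bash
python3 -c "
from h import *
import cv2
print(go(.5207,-.0954,.012)); r=ctrl.read_camera('wrist'); g=r['pixels']
m=((g.min(2)>175)*255).astype('uint8')
n,l,s,c=cv2.connectedComponentsWithStats(m)
for i in range(1,n):
  if s[i,4]>60: print(c[i].round(1),s[i],ray(r,c[i],.05).round(4))
for n_,u in (('Hsmall',None),): pass
cv2.imwrite('pics/w2.png',g[:,:,::-1])"
```

```text
[ 0.0172 -0.0174  0.1237]
[302.8 183. ] [261 170  74  48 431] [ 0.5457 -0.0929  0.05  ]
[301.3 212.5] [ 256  184   75   74 1806] [ 0.5279 -0.0981  0.05  ]
[277.6 244.6] [272 234  14  19  82] [ 0.5029 -0.0907  0.05  ]
[290.2 250.6] [284 245  14  13  80] [ 0.5018 -0.0996  0.05  ]
```

View pics/w2.png

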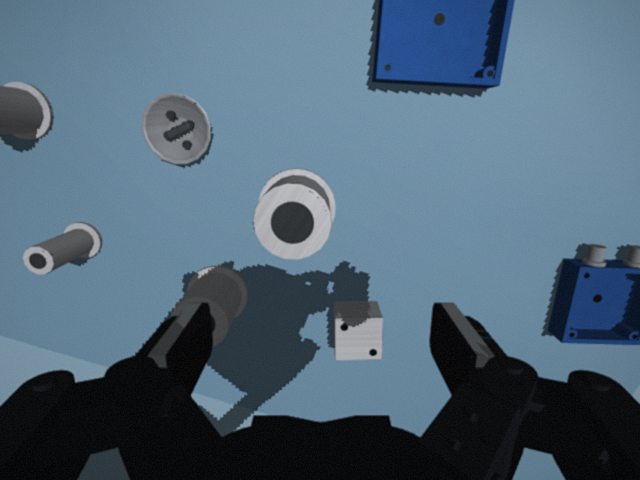

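Here the large bore is at (292,222), the slim top at (38,260), the small housing's hole at (439,19) and the slim housing's hole at (598,298).

```bash
python3 -c "
from h import *
r=ctrl.read_camera('wrist')
for n,u,z in (('large',(292.5,222),.05),('slim',(38,260),.05),('Hsmall',(439,19),.004),('Hslim',(598,298),.004)): print(n,ray(r,u,z).round(4))"
```

```text
large [ 0.5207 -0.0952  0.05  ]
slim [0.4402 0.0521 0.05  ]
Hsmall [ 0.6712 -0.142   0.004 ]
Hslim [ 0.5334 -0.3482  0.004 ]
```

In the tool's units: 0.124 m / 0.6 = 0.2067, 0.105 m / 0.6 = 0.175.

Call:
creep_tool(rows=[0.0283,-0.0292,0.0333,0,0,0,1,0.0283,-0.0292,0.1167,0,0,0,1,0.0283,-0.0292,0.175,0,0,0,1,0.0283,-0.0292,0.2067,0,0,0,1,0.0283,-0.0292,0.2067,0,0,0,1,0.0283,-0.0292,0.2067,0,0,0,0,0.0283,-0.0292,0.2067,0,0,0,0,0.0283,-0.0292,0.2067,0,0,0,0,0.0283,-0.0292,0.2067,0,0,0,0], grip_force=60)

```text
time: 3.15
eef_pos: [0.5214, -0.0952, 0.0123]
tcp_rot: [0.985, 0.174, 0.002, 0.001]
contact_force: [-0.2, 0.1, 6.9]
opening: 0.574
finger_force: 62.2
```

```bash
python3 -c "
from h import *
print(go(.5207,-.0954,.12),go(.5358,.3435,.12))"
```

```text
[-0.0004  0.0002 -0.1077] [ 0.1638 -0.4071 -0.1083]
```

In the tool's units: -0.407 m / 0.6 = -0.6783, -0.38 m / 0.6 = -0.6333.

Call:
creep_tool(rows=[0,0,-0.0833,0,0,0,0,0,0,-0.18,0,0,0,0,0.0333,-0.0833,-0.18,0,0,0,0,0.07,-0.175,-0.18,0,0,0,0,0.1083,-0.2667,-0.18,0,0,0,0,0.145,-0.3583,-0.18,0,0,0,0,0.1833,-0.45,-0.18,0,0,0,0,0.22,-0.5417,-0.18,0,0,0,0,0.2533,-0.6333,-0.18,0,0,0,0,0.2733,-0.6783,-0.18,0,0,0,0])

```text
time: 4.4
eef_pos: [0.5335, 0.3468, 0.1176]
tcp_rot: [0.985, 0.175, -0.001, -0.0]
contact_force: [-0.1, -0.2, -1.3]
opening: 0.574
finger_force: 62.7
```

Call:
creep_tool(rows=[0,0,0,0,0,0,0,0,0,0,0,0,0,0])

```text
time: 4.65
eef_pos: [0.5341, 0.3433, 0.1175]
tcp_rot: [0.985, 0.174, -0.001, 0.0]
contact_force: [-0.0, -0.9, -1.4]
opening: 0.567
finger_force: 62.7
```

```bash
python3 -c "
from h import *
import cv2
print(go(.5358,.3435,.0165)); cv2.imwrite('pics/w3.png',ctrl.read_camera('wrist')['pixels'][:,:,::-1])"
```

```text
[0.0018 0.0003 0.101 ]
```

View pics/w3.png

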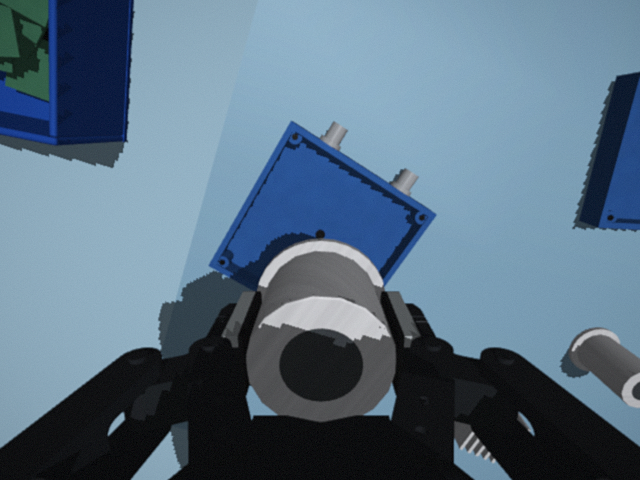

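The post is held upright and the hole shows just beyond it at (320,234). Lowering now.

In the tool's units: 0.1005 m / 0.6 = 0.1675, 0.099 m / 0.6 = 0.165.

```bash
python3 -c "
from h import *
print(ray(ctrl.read_camera('wrist'),(320,234),.004))"
```

```text
[0.53519866 0.34389501 0.004     ]
```

Call:
creep_tool(rows=[0.0033,0,0.0667,0,0,0,0,0.0033,0,0.125,0,0,0,0,0.0033,0,0.15,0,0,0,0,0.0033,0,0.16,0,0,0,0,0.0033,0,0.165,0,0,0,0,0.0033,0,0.1675,0,0,0,0,0.0033,0,0.1675,0,0,0,0])

```text
time: 5.62
eef_pos: [0.5372, 0.345, 0.0187]
tcp_rot: [0.985, 0.174, 0.001, -0.0]
contact_force: [-0.4, 0.7, -1.6]
opening: 0.572
finger_force: 62.7
```

In the tool's units: 0.0025 m / 0.6 = 0.0042, 0.0015 m / 0.6 = 0.0025.

Call:
creep_tool(rows=[0,0,0.0017,0,0,0,0,0,0,0.0025,0,0,0,0,0,0,0.0042,0,0,0,0,0,0,0.0042,0,0,0,0])

```text
time: 6.12
eef_pos: [0.5366, 0.3448, 0.0163]
tcp_rot: [0.985, 0.174, -0.0, 0.0]
contact_force: [-2.9, -0.7, 5.1]
opening: 0.57
finger_force: 63.2
```

Contact is made. I release and retreat towards the medium post.

In the tool's units: -0.12 m / 0.6 = -0.2, -0.09 m / 0.6 = -0.15.

Call:
creep_tool(rows=[0,0,0,0,0,0,0.75,0,0,0,0,0,0,0.85,0,0,0,0,0,0,1,0,0,-0.05,0,0,0,1,0,0,-0.15,0,0,0,1,0,0,-0.2,0,0,0,1,0,0,-0.2,0,0,0,1])

```text
time: 7.0
eef_pos: [0.5388, 0.3457, 0.1392]
tcp_rot: [0.985, 0.174, 0.004, -0.001]
contact_force: [-0.2, -0.1, 0.2]
opening: 1.0
finger_force: 0.0
```

```bash
python3 -c "
from h import *
import cv2
print(go(.4319,-.058,.12));cv2.imwrite('pics/w4.png',ctrl.read_camera('wrist')['pixels'][:,:,::-1])"
```

```text
[-0.2386  0.3428  0.0172]
```

View pics/w4.png

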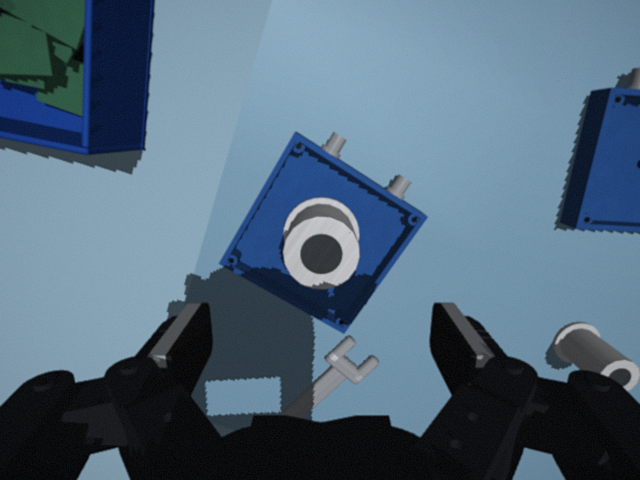

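The large post stands upright in its housing, with its top at (321,253). Next is the medium one.

In the tool's units: 0.343 m / 0.6 = 0.5717, 0.323 m / 0.6 = 0.5383.

Call:
creep_tool(rows=[-0.05,0.0717,0.0167,0,0,0,1,-0.1067,0.1533,0.0283,0,0,0,1,-0.165,0.2367,0.0283,0,0,0,1,-0.2233,0.3217,0.0283,0,0,0,1,-0.2817,0.405,0.0283,0,0,0,1,-0.34,0.4883,0.0283,0,0,0,1,-0.375,0.5383,0.0283,0,0,0,1,-0.3977,0.5717,0.0283,0,0,0,1,-0.3977,0.5717,0.0283,0,0,0,1,-0.3977,0.5717,0.0283,0,0,0,1])

```text
time: 8.3
eef_pos: [0.4288, -0.0585, 0.117]
tcp_rot: [0.985, 0.173, -0.001, -0.001]
contact_force: [-0.0, 0.2, -0.8]
opening: 1.001
finger_force: 0.0
```

```bash
python3 -c "
from h import *
print(go(.4319,-.058,.013))"
```

```text
[0.0032 0.0008 0.104 ]
```

In the tool's units: 0.104 m / 0.6 = 0.1733, 0.08 m / 0.6 = 0.1333.

Call:
creep_tool(rows=[0.005,0.0017,0.0667,0,0,0,1,0.005,0.0017,0.1333,0,0,0,1,0.005,0.0017,0.1733,0,0,0,1,0.005,0.0017,0.1733,0,0,0,1,0.005,0.0017,0.1733,0,0,0,0,0.005,0.0017,0.1733,0,0,0,0,0.005,0.0017,0.1733,0,0,0,0,0.005,0.0017,0.1733,0,0,0,0,0.005,0.0017,0.1733,0,0,0,0], grip_force=60)

```text
time: 9.43
eef_pos: [0.4341, -0.0595, 0.0157]
tcp_rot: [0.985, 0.173, 0.001, 0.001]
contact_force: [1.0, 1.2, 6.4]
opening: 0.452
finger_force: 60.4
```

```bash
python3 -c "
from h import *
print(go(.4319,-.058,.12),go(.6677,.141,.12))"
```

```text
[-0.0013 -0.002  -0.1043] [ 0.2883 -0.1085 -0.1038]
```

In the tool's units: 0.288 m / 0.6 = 0.48, 0.28 m / 0.6 = 0.4667.

Call:
creep_tool(rows=[0,0,-0.0833,0,0,0,0,0,0,-0.1733,0,0,0,0,0.075,-0.0283,-0.1733,0,0,0,0,0.1667,-0.0633,-0.1733,0,0,0,0,0.2583,-0.0967,-0.1733,0,0,0,0,0.35,-0.1317,-0.1733,0,0,0,0,0.425,-0.16,-0.1733,0,0,0,0,0.4667,-0.175,-0.1733,0,0,0,0,0.48,-0.1808,-0.1733,0,0,0,0,0.48,-0.1808,-0.1733,0,0,0,0])

```text
time: 10.68
eef_pos: [0.6657, 0.1411, 0.1176]
tcp_rot: [0.985, 0.174, -0.001, 0.0]
contact_force: [-0.3, -0.7, -1.6]
opening: 0.455
finger_force: 60.7
```

Call:
creep_tool(rows=[0,0,0,0,0,0,0,0,0,0.05,0,0,0,0,0,0,0.0833,0,0,0,0,0,0,0.0833,0,0,0,0])

```text
time: 11.18
eef_pos: [0.6641, 0.1407, 0.0655]
tcp_rot: [0.985, 0.173, -0.003, -0.0]
contact_force: [0.6, -0.1, -1.7]
opening: 0.45
finger_force: 60.7
```

```bash
python3 -c "
from h import *
print(go(.6677,.141,.0197))"
```

```text
[0.0038 0.001  0.0457]
```

In the tool's units: 0.0455 m / 0.6 = 0.0758, 0.0445 m / 0.6 = 0.0742.

Call:
creep_tool(rows=[0.005,0.0017,0.0417,0,0,0,0,0.005,0.0017,0.06,0,0,0,0,0.005,0.0017,0.0683,0,0,0,0,0.005,0.0017,0.0717,0,0,0,0,0.005,0.0017,0.0742,0,0,0,0,0.005,0.0017,0.0758,0,0,0,0,0.005,0.0017,0.0758,0,0,0,0])

```text
time: 12.05
eef_pos: [0.6696, 0.1414, 0.023]
tcp_rot: [0.985, 0.174, 0.0, 0.0]
contact_force: [0.1, -0.4, -1.5]
opening: 0.451
finger_force: 60.7
```

In the tool's units: 0.0035 m / 0.6 = 0.0058, 0.003 m / 0.6 = 0.005.

Call:
creep_tool(rows=[0,0,0.0017,0,0,0,0,0,0,0.0033,0,0,0,0,0,0,0.005,0,0,0,0,0,0,0.0058,0,0,0,0,0,0,0.0058,0,0,0,0])

```text
time: 12.68
eef_pos: [0.6696, 0.1414, 0.0198]
tcp_rot: [0.985, 0.174, -0.0, 0.0]
contact_force: [-2.9, -0.5, 4.4]
opening: 0.452
finger_force: 61.1
```

In the tool's units: -0.1 m / 0.6 = -0.1667, -0.09 m / 0.6 = -0.15.

Call:
creep_tool(rows=[0,0,0,0,0,0,0.7,0,0,0,0,0,0,0.85,0,0,0,0,0,0,1,0,0,-0.05,0,0,0,1,0,0,-0.15,0,0,0,1,0,0,-0.1667,0,0,0,1,0,0,-0.1667,0,0,0,1])

```text
time: 13.55
eef_pos: [0.6701, 0.1414, 0.1204]
tcp_rot: [0.985, 0.174, 0.001, 0.0]
contact_force: [-0.6, -0.1, -0.4]
opening: 0.999
finger_force: 0.0
```

```bash
python3 -c "
from h import *
import cv2
print(go(.5206,.1063,.11));cv2.imwrite('pics/w5.png',ctrl.read_camera('wrist')['pixels'][:,:,::-1])"
```

```text
[-0.1526 -0.0181  0.0101]
```

View pics/w5.png

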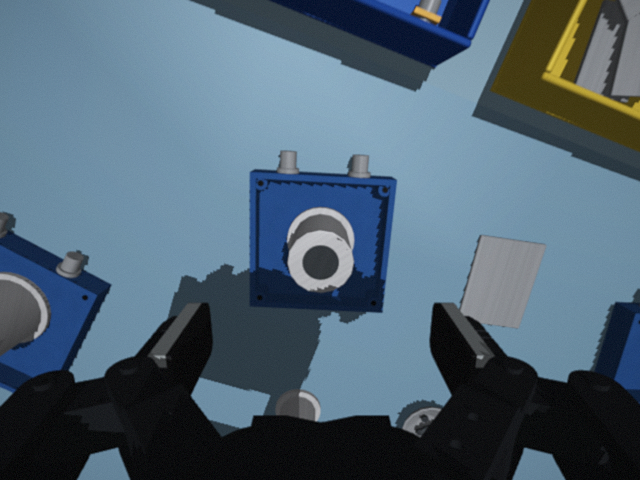

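The medium post is centred and upright, its top at (321,263). For the small post I'll open only to 0.65, to stay clear of the grate disc.

In the tool's units: -0.1526 m / 0.6 = -0.2543, -0.018 m / 0.6 = -0.03.

Call:
creep_tool(rows=[-0.0667,-0.0083,0.0083,0,0,0,0.65,-0.15,-0.0167,0.0167,0,0,0,0.65,-0.2167,-0.025,0.0167,0,0,0,0.65,-0.2543,-0.03,0.0167,0,0,0,0.65,-0.2543,-0.03,0.0167,0,0,0,0.65,-0.2543,-0.03,0.0167,0,0,0,0.65])

```text
time: 14.35
eef_pos: [0.5201, 0.1061, 0.1084]
tcp_rot: [0.985, 0.173, -0.0, -0.0]
contact_force: [0.5, 0.7, 0.3]
opening: 0.654
finger_force: 0.0
```

```bash
python3 -c "
from h import *
print(go(.5206,.1063,.015))"
```

```text
[0.0006 0.0001 0.0934]
```

In the tool's units: 0.093 m / 0.6 = 0.155, 0.075 m / 0.6 = 0.125.

Call:
creep_tool(rows=[0,0,0.0667,0,0,0,0.65,0,0,0.125,0,0,0,0.65,0,0,0.155,0,0,0,0.65,0,0,0.155,0,0,0,0.65,0,0,0.155,0,0,0,0,0,0,0.155,0,0,0,0,0,0,0.155,0,0,0,0,0,0,0.155,0,0,0,0], grip_force=60)

```text
time: 15.35
eef_pos: [0.5216, 0.1062, 0.018]
tcp_rot: [0.985, 0.174, 0.002, 0.0]
contact_force: [-1.0, 1.1, 5.9]
opening: 0.337
finger_force: 59.2
```

```bash
python3 -c "
from h import *
print(go(.671,-.1405,.12))"
```

```text
[ 0.0565  0.283  -0.1015]
```

In the tool's units: 0.283 m / 0.6 = 0.4717, 0.275 m / 0.6 = 0.4583.

Call:
creep_tool(rows=[0,0,-0.0833,0,0,0,0,0,0,-0.1692,0,0,0,0,0.0133,0.0667,-0.1692,0,0,0,0,0.0317,0.1583,-0.1692,0,0,0,0,0.05,0.25,-0.1692,0,0,0,0,0.0683,0.3417,-0.1692,0,0,0,0,0.0833,0.4167,-0.1692,0,0,0,0,0.0917,0.4583,-0.1692,0,0,0,0,0.0942,0.4717,-0.1692,0,0,0,0,0.0942,0.4717,-0.1692,0,0,0,0])

```text
time: 16.6
eef_pos: [0.6691, -0.1402, 0.1171]
tcp_rot: [0.985, 0.173, -0.001, -0.001]
contact_force: [-0.6, -0.1, -1.0]
opening: 0.332
finger_force: 59.4
```

Call:
creep_tool(rows=[0,0,0,0,0,0,0,0,0,0.05,0,0,0,0,0,0,0.0833,0,0,0,0,0,0,0.0833,0,0,0,0])

```text
time: 17.1
eef_pos: [0.6677, -0.1391, 0.0649]
tcp_rot: [0.985, 0.174, -0.002, -0.001]
contact_force: [-0.5, 0.3, 0.1]
opening: 0.338
finger_force: 59.4
```

```bash
python3 -c "
from h import *
print(go(.671,-.1405,.022))"
```

```text
[0.0028 0.0026 0.0429]
```

Call:
creep_tool(rows=[0.0017,0.0033,0.0367,0,0,0,0,0.0017,0.0033,0.0583,0,0,0,0,0.0017,0.0033,0.0683,0,0,0,0,0.0017,0.0033,0.07,0,0,0,0,0.0017,0.0033,0.0725,0,0,0,0,0.0017,0.0033,0.0742,0,0,0,0,0.0017,0.0033,0.0758,0,0,0,0,0.0017,0.0033,0.0758,0,0,0,0])

```text
time: 18.1
eef_pos: [0.6714, -0.1421, 0.0223]
tcp_rot: [0.985, 0.174, 0.0, 0.0]
contact_force: [0.2, 0.2, -0.5]
opening: 0.333
finger_force: 59.4
```

In the tool's units: 0.001 m / 0.6 = 0.0017, 0.0005 m / 0.6 = 0.0008.

Call:
creep_tool(rows=[0,0,0.0008,0,0,0,0,0,0,0.0017,0,0,0,0,0,0,0.0017,0,0,0,0])

```text
time: 18.48
eef_pos: [0.6715, -0.1421, 0.0221]
tcp_rot: [0.985, 0.174, -0.0, 0.0]
contact_force: [-2.6, 1.0, 4.1]
opening: 0.336
finger_force: 59.4
```

In the tool's units: -0.1 m / 0.6 = -0.1667, -0.09 m / 0.6 = -0.15.

Call:
creep_tool(rows=[0,0,0,0,0,0,0.5,0,0,0,0,0,0,0.65,0,0,0,0,0,0,0.65,0,0,-0.05,0,0,0,0.65,0,0,-0.15,0,0,0,0.65,0,0,-0.1667,0,0,0,0.65,0,0,-0.1667,0,0,0,0.65])

```text
time: 19.35
eef_pos: [0.672, -0.1423, 0.1224]
tcp_rot: [0.985, 0.174, 0.001, 0.001]
contact_force: [0.5, -0.5, -1.0]
opening: 0.648
finger_force: 0.0
```

```bash
python3 -c "
from h import *
import cv2
print(go(.4404,.052,.11));cv2.imwrite('pics/w6.png',ctrl.read_camera('wrist')['pixels'][:,:,::-1])"
```

```text
[-0.1512 -0.2617  0.0117]
```

View pics/w6.png

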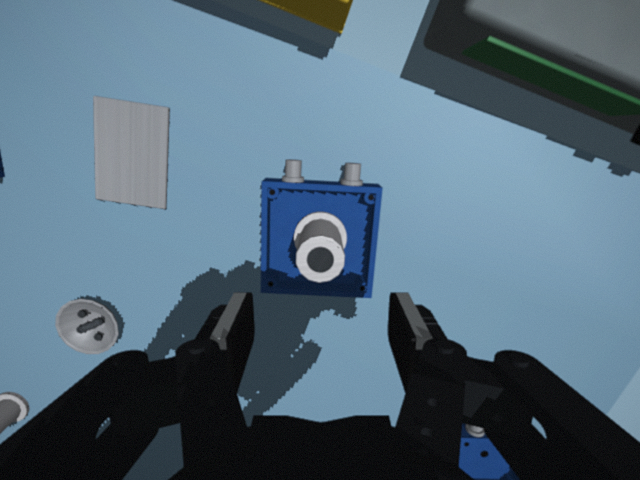

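The small post is centred and upright, its top at (320,259). The slim one is last.

In the tool's units: -0.2617 m / 0.6 = -0.4362, -0.25 m / 0.6 = -0.4167.

Call:
creep_tool(rows=[-0.0367,-0.065,0.0083,0,0,0,0.6,-0.08,-0.1417,0.0183,0,0,0,0.6,-0.125,-0.22,0.0183,0,0,0,0.6,-0.17,-0.2983,0.0183,0,0,0,0.6,-0.215,-0.375,0.0183,0,0,0,0.6,-0.2417,-0.4167,0.0183,0,0,0,0.6,-0.2517,-0.4362,0.0183,0,0,0,0.6,-0.2517,-0.4362,0.0183,0,0,0,0.6,-0.2517,-0.4362,0.0183,0,0,0,0.6])

```text
time: 20.52
eef_pos: [0.4409, 0.0517, 0.1102]
tcp_rot: [0.985, 0.173, 0.0, 0.0]
contact_force: [-0.0, -0.5, -0.0]
opening: 0.599
finger_force: 0.0
```

```bash
python3 -c "
from h import *
print(go(.4404,.052,.017))"
```

```text
[-0.0004 -0.0005  0.0932]
```

In the tool's units: 0.093 m / 0.6 = 0.155, 0.075 m / 0.6 = 0.125.

Call:
creep_tool(rows=[0,0,0.0667,0,0,0,0.6,0,0,0.125,0,0,0,0.6,0,0,0.155,0,0,0,0.6,0,0,0.155,0,0,0,0.6,0,0,0.155,0,0,0,0,0,0,0.155,0,0,0,0,0,0,0.155,0,0,0,0,0,0,0.155,0,0,0,0], grip_force=50)

```text
time: 21.52
eef_pos: [0.4414, 0.052, 0.0185]
tcp_rot: [0.985, 0.174, 0.002, 0.001]
contact_force: [-0.0, -1.4, 4.7]
opening: 0.218
finger_force: 48.9
```

```bash
python3 -c "
from h import *
print(go(.4404,.052,.12),go(.5335,-.3475,.12))"
```

```text
[-0.0007 -0.0002 -0.1015] [-0.0498  0.4071 -0.1009]
```

In the tool's units: 0.407 m / 0.6 = 0.6783, 0.37 m / 0.6 = 0.6167.

Call:
creep_tool(rows=[0,0,-0.0833,0,0,0,0,0,0,-0.1683,0,0,0,0,-0.0083,0.075,-0.1683,0,0,0,0,-0.02,0.1667,-0.1683,0,0,0,0,-0.0317,0.2583,-0.1683,0,0,0,0,-0.0433,0.35,-0.1683,0,0,0,0,-0.0533,0.4417,-0.1683,0,0,0,0,-0.065,0.5333,-0.1683,0,0,0,0,-0.075,0.6167,-0.1683,0,0,0,0,-0.083,0.6783,-0.1683,0,0,0,0])

```text
time: 22.78
eef_pos: [0.532, -0.3489, 0.1175]
tcp_rot: [0.985, 0.173, -0.0, -0.001]
contact_force: [1.0, 0.2, -0.8]
opening: 0.217
finger_force: 49.0
```

Call:
creep_tool(rows=[0,0,0,0,0,0,0,0,0,0.05,0,0,0,0,0,0,0.0833,0,0,0,0,0,0,0.0833,0,0,0,0])

```text
time: 23.28
eef_pos: [0.5307, -0.3449, 0.0653]
tcp_rot: [0.985, 0.174, -0.002, -0.003]
contact_force: [-0.3, -0.2, -0.5]
opening: 0.218
finger_force: 49.1
```

```bash
python3 -c "
from h import *
import cv2
print(go(.5335,-.3475,.0225));cv2.imwrite('pics/w7.png',ctrl.read_camera('wrist')['pixels'][:,:,::-1])"
```

```text
[0.0019 0.0037 0.0428]
```

View pics/w7.png

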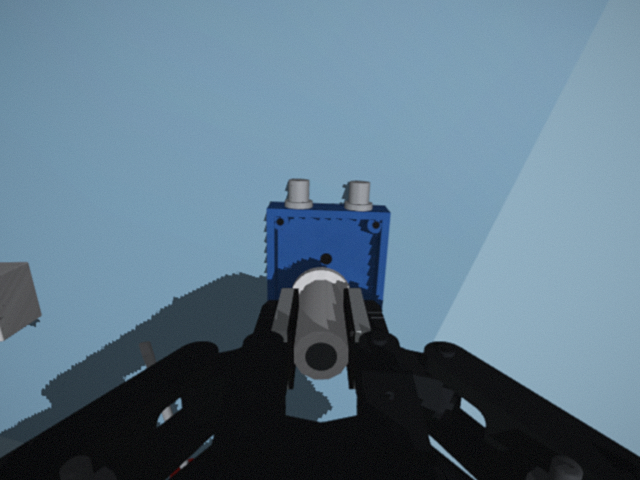

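The slim post is held, with the hole at (327,258) just beyond it.

In the tool's units: 0.0455 m / 0.6 = 0.0758, 0.0445 m / 0.6 = 0.0742.

```bash
python3 -c "
from h import *
print(ray(ctrl.read_camera('wrist'),(327,258),.004))"
```

```text
[ 0.53365115 -0.34872502  0.004     ]
```

Call:
creep_tool(rows=[0,0.0042,0.0367,0,0,0,0,0,0.0042,0.0583,0,0,0,0,0,0.0042,0.0683,0,0,0,0,0,0.0042,0.07,0,0,0,0,0,0.0042,0.0725,0,0,0,0,0,0.0042,0.0742,0,0,0,0,0,0.0042,0.0758,0,0,0,0,0,0.0042,0.0758,0,0,0,0])

```text
time: 24.38
eef_pos: [0.5332, -0.3496, 0.0228]
tcp_rot: [0.985, 0.174, 0.0, 0.0]
contact_force: [-0.2, 0.2, -0.5]
opening: 0.219
finger_force: 49.1
```

In the tool's units: 0.001 m / 0.6 = 0.0017, 0.0005 m / 0.6 = 0.0008.

Call:
creep_tool(rows=[0,0,0.0008,0,0,0,0,0,0,0.0017,0,0,0,0,0,0,0.0017,0,0,0,0])

```text
time: 24.75
eef_pos: [0.5333, -0.3497, 0.0226]
tcp_rot: [0.985, 0.174, -0.0, -0.0]
contact_force: [-2.3, 1.1, 5.1]
opening: 0.214
finger_force: 49.4
```

In the tool's units: -0.14 m / 0.6 = -0.2333, -0.09 m / 0.6 = -0.15.

Call:
creep_tool(rows=[0,0,0,0,0,0,0.4,0,0,0,0,0,0,0.6,0,0,0,0,0,0,0.6,0,0,-0.05,0,0,0,0.6,0,0,-0.15,0,0,0,0.6,0,0,-0.2333,0,0,0,0.6,0,0,-0.2333,0,0,0,0.6,0,0,-0.2333,0,0,0,0.6])

```text
time: 25.75
eef_pos: [0.5328, -0.3493, 0.1611]
tcp_rot: [0.985, 0.173, -0.0, -0.0]
contact_force: [-0.7, 0.3, -0.9]
opening: 0.6
finger_force: 0.0
```

```bash
python3 -c "
from h import *
import cv2
import numpy as np
a=ctrl.read_camera('wrist')['pixels'][100:420,100:560];b=ctrl.read_camera('scene')['pixels'][180:350,120:520]
b=cv2.resize(b,(800,340)); a=cv2.resize(a,(374,260)); o=np.zeros((600,800,3),'uint8'); o[:340]=b; o[340:,:374]=a
cv2.imwrite('pics/f.png',o[:,:,::-1])"
```

```text
(no output)
```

View pics/f.png

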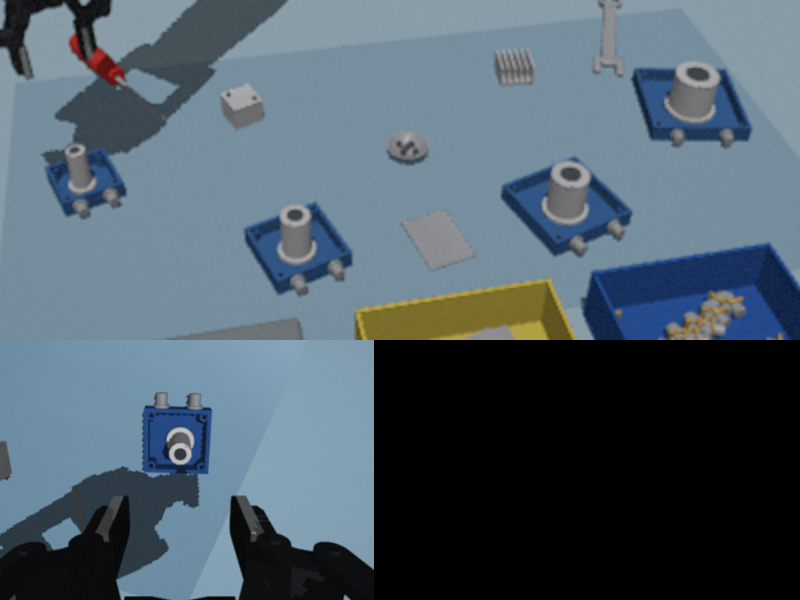

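All four posts stand upright in the middle of their matching housings, and the heat sink and square block are where they started.

```bash
python3 -c "
from plant import ctrl
print(ctrl.sign_off())"
```

```text
the job is handed in; nothing more can be done
None
```

The four posts stand upright, each in its matching housing over the screw hole; the heat sink and square block were not moved, and the job is handed in at about 26 s (the hand-in call returned no verdict).

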